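# Stand up the fallen grinding jar, lock it on the sample mill and start the mill

## Robot

A 6-joint arm with a two-finger parallel gripper is mounted at the origin on the work surface. World frame = base frame: x ahead of the robot, y to its left, z up, the work surface at z = 0. Lengths are in m, angles in degrees, forces in N, time in s.
With the tool pointing down it reaches from about 0.25 to 0.725 m from the base axis. Payload 9.7 kg.
Tool frame: the origin (TCP) lies midway between the tips of the shut fingers; the grasp point (between the pads) lies 19 mm behind it; z points along the fingers, y is the line along which they close (so a half turn about z gives the same grasp; the last joint's range is limited). The gripper opens to 85 mm and grips with 20 to 120 N. Pads are 22 mm wide; open, the fingers measure 114 mm over their backs; the gripper's body (76 mm by 85 mm) begins 54 mm behind the grasp point. The pads swing forward as they close: fully open they stand 13 mm farther back than shut.
Start: joints at [-63.827, 4.979, 10.078, 95.1, 0, 90], TCP at [0.243, -0.494, 0.231] pointing down, gripper open.
Joint ranges: [-179.16, 179.16], [-48.56, 103.87], [-65.8, 70.77], [-126.05, 130.52], [-82.76, 87.17], [-180, 180]. Speed limits (degrees/s): [127.2, 127.2, 147.25, 180, 180, 180].

## Interface

Orientations are given as [roll, pitch, yaw] about the fixed x, y, z axes, in that order (R = Rz(yaw) Ry(pitch) Rx(roll)).
In Python, from workcell import readout, imaging, bot, spotter gives the robot as it stands.
- The arm moves only by the shell command python3 -m jog 'ROWS' [FORCE]. ROWS is JSON, a list of rows, each an object with "rotation": the turn, a rotation vector about the world's x, y, z in degrees, a list of three; "translation": the shift along the world's x, y, z in mm, a list of three; "grip": the finger opening in mm, from 0 to 85.4. In form: [{"rotation": [wx, wy, wz], "translation": [dx, dy, dz], "grip": grip}, ...]. A call has 1 to 20 rows; each row is the pose to reach, as a shift and turn from the pose commanded when the call began; what a row does not reach only later rows make up. A row lasts 1/10 s, in which the tool goes at most 50 mm and 8.59 degrees, less where a joint would pass 70% of its speed; a pose out of reach is approached as far as the arm can. A call with a gripper value outside its range is refused whole. The fingers move at their own pace and stop on an object; FORCE is the grip in N (left out, the last holds). Time passes only in rows, so rows that repeat a pose let the fingers close. It gives the time, the measured TCP pose, the force, the opening and the grip force at its end, in the units of the state.
- readout.get_obs(): the state, without advancing time (a new reading comes with each control period).
- imaging.camera(name): name is "side" or "top" or "wrist"; returns (picture, depth): 480x640x3 uint8, red, green, blue; 480x640 float32, m along the optical axis (not along the pixel's ray), 0 where there is no reading.
- imaging.camera_info(name): a dict with "vertical_fov" (degrees; the focal length in pixels is half the picture's height over the tangent of half this angle, whatever the lens; pixels are square), "cx", "cy" (the principal point, pixels), "extrinsics" (4x4, takes a point from camera to world coordinates); the wrist camera has in their place "tool_from_camera" (4x4, takes a point from camera to tool coordinates, whose origin is the TCP and whose axes are the flange's). Camera axes: x right, y down, z forward; pixel columns grow to the right and rows downward; lengths in m; the calibration is good to about 2 mm. A picture is of the moment at which its call begins: read the wrist's pose just before it. camera_info takes no time and is no camera call.
- bot.job_done(): hands the job in; it is judged then, once.
Trained networks look in the newest picture that a camera, given by its name, has taken for a name from the list of things; names that differ only in an ending like _2 or _b are one class to them, and where a whole thing is asked for, a point or a joint stands for the part that bears it (a point fixed in the world has none). Each returns a list of dicts, best first, with "confidence" (0 to 1); they miss things now and then, are a little off and sometimes report something else, mostly with a low value. They report only what shows in the picture. A call takes as long as a camera call. They do not tell look-alikes from the thing itself.
- spotter.spot_in(camera, target): "box" ([centre column, centre row, width, height] in pixels, round what is visible of it).
- spotter.mark_of(camera, target): "uv" ([column, row] in pixels: a listed point, or the origin of a listed thing).
The state is a dict: "time": time; "q": joint angles; "qd": joint speeds; "joint_efforts": joint torques, N m; "ee_pos": TCP position; "tcp_rot": TCP orientation; "wrist_force": force on the tool from outside, world axes, zero at the start; "torque": the same for the moment, N m; "opening": finger opening in m; "grasp_force": force on a finger pad.
Only numpy, scipy, OpenCV 4.12 (cv2) and the standard library are available. Lean on these libraries where they do the work, as an engineer would, in place of code of your own. Each camera call takes 0.05 s, during which the arm holds its last target. There are 200 camera calls.

## Task

The grinding jar has fallen over: stand it upright on the bench on its blue base. Then set it on the sample mill with its two lugs through the gaps in the collar, push it down against the spring, turn it clockwise as far as it goes so that it stays locked, and let go; then press the green start button. Leave the bottle, the beaker and the tube rack where they stand.

Things in the scene. Friction and masses are not known exactly. Their poses are not given: they have to be found in the camera images.
- jar: Loose closed grinding jar, 0.18 kg, 100 mm tall: white square body 48 x 48 mm (22 to 100 mm above its underside) on a round blue base, diameter 48 mm, lowest 4 mm bevelled. Starts lying: axis and lugs level, axis 24 mm up, top to the robot's left (+y) within 21 deg. Origin: centre of the base's underside; z: axis, base to closed top; x: line of the two lugs (x and -x alike).
- jar_lug (a point): Outer end of one of the jar's two blue bayonet lugs, 31 mm from the axis on the jar's +x; the other points to -x. Each is 11 mm wide, 5 mm high, 2 to 7 mm above the jar's underside. An orange stripe runs up both faces above the lugs and across the closed top along the line of the lugs.
- mill: White sample mill, fixed on the bench, 124 mm wide, deck 94 mm high from 75 mm behind to 72 mm in front of its origin, then a console sloping down towards its -x (robot) side, to 168 mm. A dark steel bayonet collar (outer radius 40 mm) stands on the deck. Origin: on the bench under the collar's axis; z up; x away from the console.
- mill_mouth (a point): Centre of the collar's mouth, 112 mm above the bench, axes as the mill's. The opening, radius 25.5 mm, has a lip 4 mm thick with two gaps for the lugs. A jar pushed in until its underside is over 11 mm below the mouth (stop at 16) can be turned 60 deg clockwise seen from above, lugs under the lip, to firm stops. Let go, the spring lifts it until the lugs bear on the lip: underside 11 mm below.
- mill_gap (a point): Middle of one gap in the collar's lip, 30 mm from the collar's axis, level with the mouth, at 60 deg counterclockwise seen from above from the mill's +x; the other gap is at 240 deg. Each gap is 44 deg wide and has a white mark on the collar's top.
- mill_lock (a point): Point on the collar's top, 37 mm from its axis on the mill's +x, with an orange mark (another one on -x): where the lugs point when the jar is locked, so that the line of the lugs lies along the mill's x.
- plate (a joint): Sprung plate inside the collar (45 mm across) on which the jar's base sits: 0 released, its top 5 mm below the mouth; 0.011 m fully down. It pushes up with 3 N at 0 and 11 N fully down. A jar with its lugs in the gaps rests on it; a jar that is not locked is lifted again.
- start_top (a point): Centre of the top face of the green start button (26 mm across, about 101 mm above the bench) on the mill's sloping console. The console's face, and so the button's top, leans 15 degrees from level towards the mill's -x; a straight downward push with the closed fingers works it.
- start (a joint): Travel of the start button, m: 0 released, 0.006 fully pressed (about 5 N). It springs back. It counts as pressed beyond 0.003.
- reagent: Amber reagent bottle with a blue cap, 68 mm in diameter, 125 mm tall, loose, standing. Origin: centre of its underside. To be left alone.
- beaker: White open beaker, 72 mm across the rim, 85 mm tall, loose, standing. Origin: centre of its underside. To be left alone.
- tube_rack: Blue block rack of small capped tubes, 86 x 86 x 60 mm, loose. Origin: centre of its underside. To be left alone.
Not all that is in view belongs to the job. Leave any turquoise look-alike of the jar alone.

How it is judged:
By the outcome, as a careful person would: the job done as asked, in the order asked, and still so for the second after the job is handed in, with the robot touching nothing.
It also fails if it takes over 67 s, if anything falls off the work surface, if the arm or the gripper's body presses on something with over 40 N, if the wrist force passes 120 N, or if a joint passes its speed limit or range.

## Working session

There is one attempt and no reset: what is moved stays moved. The work goes in short steps, Python scripts to look and compute and a shell command to move; the robot and the scene stay as the last step left them, time stands still between calls to the robot, and variables do not carry over. Pictures are saved under pics/ and viewed, at most 10 in all, crops included, and the job is handed in when it is done.

```bash
ls; mkdir -p pics; cat > h.py <<'E'
import numpy as np, cv2
from workcell import readout, imaging, bot, spotter
from scipy.spatial.transform import Rotation as R
def T(cam):
    i=imaging.camera_info(cam)
    if cam!='wrist': return i,np.array(i['extrinsics'])
    o=readout.get_obs(); M=np.eye(4); M[:3,:3]=R.from_euler('xyz',o['tcp_rot'],degrees=True).as_matrix(); M[:3,3]=o['ee_pos']
    return i,M@np.array(i['tool_from_camera'])
def cloud(cam):
    i,M=T(cam); p,d=imaging.camera(cam); f=240/np.tan(np.radians(i['vertical_fov']/2))
    v,u=np.mgrid[:480,:640]; P=np.stack([(u-i['cx'])/f*d,(v-i['cy'])/f*d,d],-1)
    W=P@M[:3,:3].T+M[:3,3]; W[d==0]=np.nan
    return p,W
def save(p,n): cv2.imwrite('pics/'+n+'.png',cv2.cvtColor(p,cv2.COLOR_RGB2BGR))
E
python3 - <<'E'
from h import *
print(readout.get_obs()); 
for c in('top','side'):
    p,W=cloud(c); save(p,c+'0'); np.savez(c+'0.npz',p=p,W=W); print(c,imaging.camera_info(c))
    for t in('jar','mill','reagent','beaker','tube_rack'):
        r=spotter.spot_in(c,t); print(t,[(np.round(x['box']).tolist(),round(x['confidence'],2)) for x in r[:3]])
    for t in('jar','jar_lug','mill_mouth','mill_gap','mill_lock','start_top'):
        for x in spotter.mark_of(c,t)[:4]:
            u,v=map(int,np.round(x['uv'])); print(t,u,v,round(x['confidence'],2),W[v,u].round(3) if 0<=v<480 and 0<=u<640 else '')
E
```

```text
pics
{'time': 0.0, 'q': array([-6.38272096e+01,  5.01195031e+00,  1.00339885e+01,  9.50987327e+01,
       -8.87901813e-04,  9.00007541e+01]), 'qd': array([ 0.02029693, -0.0007027 , -0.00622657, -0.02228166, -0.02598351,
       -0.02912677]), 'joint_efforts': array([ 1.61898765e-04, -5.20390749e+01,  4.64801109e+01,  1.63726998e-02,
        3.73672208e-05,  3.55830139e-05]), 'ee_pos': array([ 0.24249062, -0.49340738,  0.23057073]), 'tcp_rot': array([-1.79923306e+02,  8.88910427e-04,  2.61720375e+01]), 'wrist_force': array([ 0.19850395, -0.1932381 , -0.25505915]), 'torque': array([-0.00413586, -0.01303189,  0.00618914]), 'grasp_force': 0.0, 'opening': 0.08564247254669816}
top {'vertical_fov': 53.54413066999442, 'cx': 315.92854738088914, 'cy': 241.13225733320047, 'extrinsics': array([[ 1.78307516e-02, -9.98408303e-01,  5.35063141e-02,
         5.29732206e-01],
       [-9.99839262e-01, -1.79055053e-02, -9.18015397e-04,
        -2.77146581e-02],
       [ 1.87461178e-03, -5.34813447e-02, -9.98567089e-01,
         9.18246664e-01],
       [ 0.00000000e+00,  0.00000000e+00,  0.00000000e+00,
 
[... 1172 characters left out ...]
7), ([246.0, 388.0, 202.0, 183.0], 0.55)]
reagent [([257.0, 228.0, 44.0, 69.0], 0.89), ([303.0, 166.0, 40.0, 57.0], 0.33)]
beaker [([300.0, 167.0, 40.0, 55.0], 0.65), ([255.0, 228.0, 46.0, 71.0], 0.42)]
tube_rack [([149.0, 289.0, 72.0, 71.0], 0.94)]
jar 387 209 0.83 [nan nan nan]
jar 401 180 0.66 [ 0.576 -0.292  0.031]
jar 466 282 0.6 [ 0.356 -0.134  0.047]
jar 300 185 0.32 [ 0.724 -0.164  0.024]
jar_lug 372 203 0.9 [ 0.573 -0.188  0.047]
jar_lug 406 189 0.8 [ 0.556 -0.278  0.029]
jar_lug 453 270 0.66 [ 0.396 -0.182 -0.   ]
mill_mouth 212 342 0.63 [0.551 0.21  0.107]
mill_gap 189 353 0.58 [0.567 0.237 0.098]
mill_lock 192 327 0.8 [0.595 0.208 0.096]
start_top 311 385 0.94 [0.415 0.173 0.102]
```

```bash
python3 -c "
import cv2,numpy as np
cv2.imwrite('pics/both.png',cv2.resize(np.vstack([cv2.imread('pics/top0.png'),cv2.imread('pics/side0.png')]),None,fx=.62,fy=.62))"
```

```text
(no output)
```

View pics/top0.png

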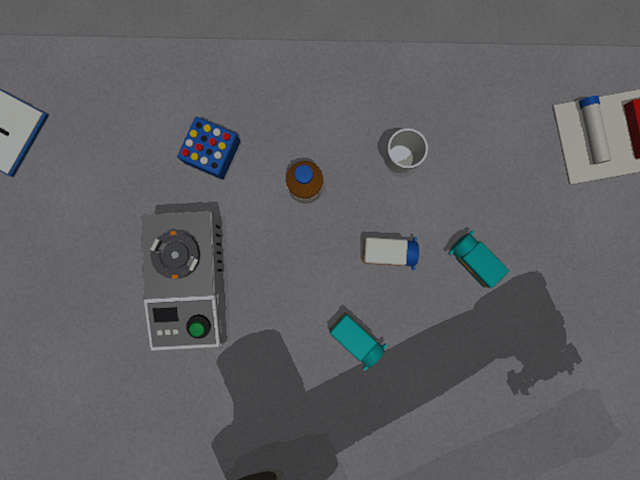

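View pics/side0.png

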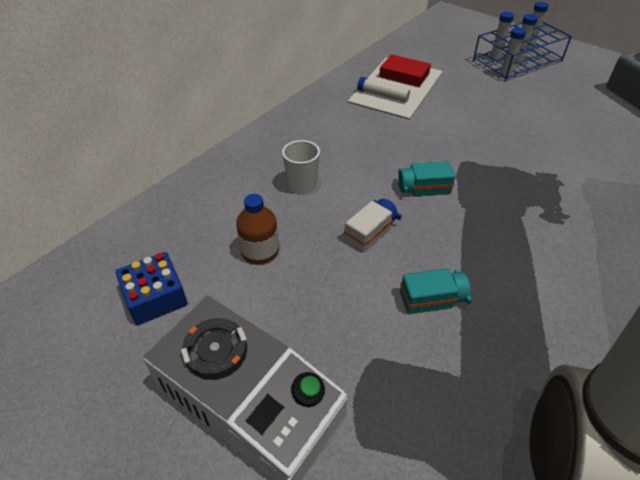

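The white jar lies at (391,251) in the top view and (372,226) in the side view. Its blue base points right (−y), and the orange stripe shows on its side face. Two turquoise look-alikes could be mistaken for it, at top (480,260) and (357,340), as could the white tube on the tray at (596,130). I choose the white one with the blue base and check it in a close crop. The mill collar is at top (175,254), with white gap marks at (155,244) and (194,265), orange marks at (173,233) and (174,277), and the button at (198,327).

```bash
cat > fit.py <<'E'
from h import *
from scipy.optimize import least_squares
def circ(P):
    f=lambda p:np.hypot(P[:,0]-p[0],P[:,1]-p[1])-p[2]
    s=least_squares(f,[*P[:,:2].mean(0),.03],loss='soft_l1',f_scale=.001); return s.x,np.std(s.fun)
def mill(p,W,c0=(0.547,0.213)):
    d=np.hypot(W[...,0]-c0[0],W[...,1]-c0[1]); z=W[...,2]
    hsv=cv2.cvtColor(p,cv2.COLOR_RGB2HSV).astype(int)
    m=(d<.055)&(z>.085); 
    top=m&(abs(z-.112)<.006)&(d<.045)
    print('collar z',np.nanmedian(z[top]),top.sum())
    deck=(d>.047)&(d<.055)&(z>.08)&(z<.105); print('deck z',np.median(z[deck]))
    o=m&(hsv[...,1]>130)&(hsv[...,0]<22)&(hsv[...,2]>90); w=m&(hsv[...,1]<50)&(hsv[...,2]>170)
    for n,k in(('orange',o),('white',w)):
        nn,l,st,ce=cv2.connectedComponentsWithStats(k.astype(np.uint8))
        cs=[np.nanmedian(W[l==i],0) for i in range(1,nn) if st[i,4]>=5]
        print(n,[(c.round(4).tolist()) for c in cs],[ce[i].round().tolist() for i in range(1,nn) if st[i,4]>=5])
        if len(cs)==2: v=cs[0]-cs[1]; print('  mid',((cs[0]+cs[1])/2).round(4),'ang',np.degrees(np.arctan2(v[1],v[0])))
    g=W[top]; ed=g[np.hypot(g[:,0]-c0[0],g[:,1]-c0[1])<.045]
    # outer edge circle: radial max per angle bin
    a=np.arctan2(ed[:,1]-c0[1],ed[:,0]-c0[0]); r=np.hypot(ed[:,0]-c0[0],ed[:,1]-c0[1])
    b=((a+np.pi)/2/np.pi*36).astype(int); E=np.array([ed[b==k][np.argmax(r[b==k])] for k in range(36) if (b==k).sum()>3])
    print('outer circle',circ(E))
E
python3 - <<'E'
from fit import *
for c in('top','side'):
    D=np.load(c+'0.npz'); p,W=D['p'],D['W']; print(c); mill(p,W)
    print('bench',np.nanmedian(W[(abs(W[...,0]-.5)<.03)&(abs(W[...,1])<.03)][:,2]))
    hsv=cv2.cvtColor(p,cv2.COLOR_RGB2HSV).astype(int)
    near=(abs(W[...,0]-.56)<.07)&(abs(W[...,1]+.19)<.08)
    wh=near&(hsv[...,1]<70)&(hsv[...,2]>120)&(W[...,2]>.035)
    bl=near&(abs(hsv[...,0]-112)<10)&(hsv[...,1]>120)&(W[...,2]>.01)
    for n,k in(('white',wh),('blue',bl)):
        q=W[k]; print(n,len(q),q.mean(0).round(4),'z',np.median(q[:,2]).round(4)); 
        if len(q)>5: r=cv2.minAreaRect((q[:,:2]*1000).astype(np.float32)); print(r); 
    gr=(hsv[...,1]>120)&(abs(hsv[...,0]-65)<12)&(W[...,2]>.09)
    print('green',W[gr].mean(0) if gr.any() else None,gr.sum())
p=cv2.imread('pics/side0.png')[190:260,330:420]; cv2.imwrite('pics/crop.png',cv2.resize(p,None,fx=6,fy=6,interpolation=cv2.INTER_CUBIC))
E
```

```text
top
collar z 0.11055236702697935 1307
deck z 0.09421575874771793
orange [[0.5825, 0.2146, 0.1118], [0.5096, 0.2098, 0.1124]] [[173.0, 233.0], [174.0, 276.0]]
  mid [0.5461 0.2122 0.1121] ang 3.7727861106733447
white [] []
outer circle (array([0.54567979, 0.21275023, 0.04030794]), np.float64(0.0005020912487310454))
bench -0.00077291492467646
white 1014 [ 0.5606 -0.1565  0.0473] z 0.0473
((560.5633544921875, -156.89364624023438), (75.31083679199219, 45.93899154663086), 87.15596008300781)
blue 285 [ 0.5581 -0.2069  0.0415] z 0.0435
((559.2479248046875, -206.5938720703125), (21.604724884033203, 60.56834030151367), 83.30950927734375)
green [0.42075827 0.17250547 0.09957789] 199
side
collar z 0.11136820343296128 2469
deck z 0.09524630967178443
orange [[0.581, 0.2152, 0.1127], [0.5066, 0.2103, 0.1127]] [[192.0, 330.0], [235.0, 359.0]]
  mid [0.5438 0.2127 0.1127] ang 3.8422897928897473
white [[0.5279, 0.1793, 0.1131], [0.5597, 0.2463, 0.1129]] [[241.0, 333.0], [185.0, 355.0]]
  mid [0.5438 0.2128 0.113 ] ang -115.4036895674309
outer circle (array([0.54347409, 0.21321661, 0.04054705]), np.float64(0.0004927840926849804))
bench -0.0001482195119016927
white 824 [ 0.5571 -0.1539  0.0476] z 0.0477
((558.3844604492188, -156.7123260498047), (79.4374008178711, 48.33286666870117), 87.30900573730469)
blue 193 [ 0.5463 -0.2056  0.0396] z 0.0433
((555.5289306640625, -206.32945251464844), (23.035375595092773, 61.29111099243164), 81.22174072265625)
green [0.41661074 0.17514692 0.10045991] 378
```

View pics/crop.png

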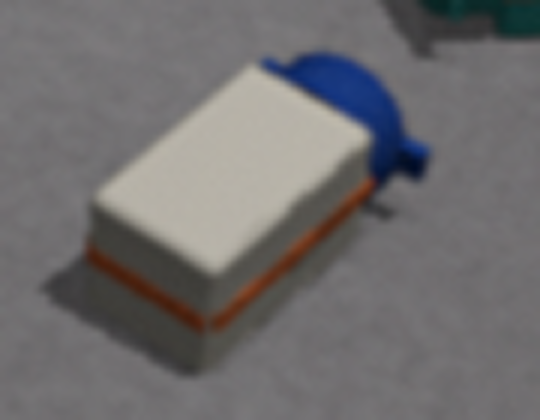

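The crop shows white body, blue base with lugs at the right and the orange stripe on its face: this is the jar. Its axis points about 87° from world x. I'll grasp it with the tool tilted 30°.

```bash
python3 -m jog '[{"rotation":[0,0,61],"translation":[319,376,-50],"grip":85},{"rotation":[0,0,61],"translation":[319,376,-50],"grip":85},{"rotation":[0,0,61],"translation":[319,376,-50],"grip":85},{"rotation":[0,0,61],"translation":[319,376,-50],"grip":85},{"rotation":[0,0,61],"translation":[319,376,-50],"grip":85},{"rotation":[0,0,61],"translation":[319,376,-50],"grip":85},{"rotation":[0,0,61],"translation":[319,376,-50],"grip":85},{"rotation":[0,0,61],"translation":[319,376,-50],"grip":85},{"rotation":[0,0,61],"translation":[319,376,-50],"grip":85},{"rotation":[0,0,61],"translation":[319,376,-50],"grip":85},{"rotation":[0,0,61],"translation":[319,376,-50],"grip":85},{"rotation":[0,0,61],"translation":[319,376,-50],"grip":85},{"rotation":[0,0,61],"translation":[319,376,-50],"grip":85},{"rotation":[0,0,61],"translation":[319,376,-50],"grip":85},{"rotation":[0,0,61],"translation":[319,376,-50],"grip":85}]' 60
```

```text
time: 2.7
ee_pos: [0.5612, -0.1186, 0.1817]
tcp_rot: [180.0, 0.0, 87.1]
wrist_force: [0.2, 0.7, 0.3]
opening: 0.0851
grasp_force: 0.0
```

```bash
python3 - <<'E'
from h import *
p,W=cloud('wrist'); save(p,'w1')
hsv=cv2.cvtColor(p,cv2.COLOR_RGB2HSV).astype(int)
near=(abs(W[...,0]-.56)<.07)&(abs(W[...,1]+.17)<.09)
k=near&(hsv[...,1]<70)&(hsv[...,2]>110)&(abs(W[...,2]-.048)<.008)
q=W[k];print(len(q),q.mean(0),cv2.minAreaRect((q[:,:2]*1000).astype(np.float32)),np.percentile(q[:,:2],[1,99],axis=0), np.median(q[:,2]))
print(T('wrist')[1].round(3))
E
```

```text
5126 [ 0.5598533  -0.15377089  0.04819508] ((559.7275390625, -156.04420471191406), (76.63980865478516, 47.557865142822266), 87.40097045898438) [[ 0.53645601 -0.19280833]
 [ 0.5832087  -0.11826434]] 0.04826714445040606
[[ 0.999 -0.048 -0.015  0.565]
 [-0.05  -0.946 -0.32  -0.036]
 [ 0.001  0.32  -0.947  0.325]
 [ 0.     0.     0.     1.   ]]
```

```bash
python3 -m jog '[{"rotation":[-30,1.5,0],"translation":[0,0,-100],"grip":85},{"rotation":[-30,1.5,0],"translation":[0,0,-100],"grip":85},{"rotation":[-30,1.5,0],"translation":[0,0,-100],"grip":85},{"rotation":[-30,1.5,0],"translation":[0,0,-100],"grip":85},{"rotation":[-30,1.5,0],"translation":[0,0,-100],"grip":85},{"rotation":[-30,1.5,0],"translation":[-1,-20,-135],"grip":85},{"rotation":[-30,1.5,0],"translation":[-2,-39,-169],"grip":85},{"rotation":[-30,1.5,0],"translation":[-2,-39,-169],"grip":85},{"rotation":[-30,1.5,0],"translation":[-2,-39,-169],"grip":85},{"rotation":[-30,1.5,0],"translation":[-2,-39,-169],"grip":45},{"rotation":[-30,1.5,0],"translation":[-2,-39,-169],"grip":40},{"rotation":[-30,1.5,0],"translation":[-2,-39,-169],"grip":40},{"rotation":[-30,1.5,0],"translation":[-2,-39,-169],"grip":40},{"rotation":[-30,1.5,0],"translation":[-2,-39,-169],"grip":40},{"rotation":[-30,1.5,0],"translation":[-2,-39,-169],"grip":40},{"rotation":[-30,1.5,0],"translation":[-2,-39,-169],"grip":40}]' 60
```

```text
time: 4.35
ee_pos: [0.5607, -0.1562, 0.0139]
tcp_rot: [179.9, 30.0, 87.1]
wrist_force: [0.4, 1.7, 6.3]
opening: 0.0474
grasp_force: 61.9
```

```bash
python3 -m jog '[{"rotation":[0,0,0],"translation":[0,0,50],"grip":40},{"rotation":[0,0,0],"translation":[0,0,100],"grip":40},{"rotation":[0,0,-87.3],"translation":[-70,197,200],"grip":40},{"rotation":[0,0,-87.3],"translation":[-70,197,200],"grip":40},{"rotation":[0,0,-87.3],"translation":[-70,197,200],"grip":40},{"rotation":[0,0,-87.3],"translation":[-70,197,200],"grip":40},{"rotation":[0,0,-87.3],"translation":[-70,197,200],"grip":40},{"rotation":[0,0,-87.3],"translation":[-70,197,200],"grip":40},{"rotation":[0,0,-87.3],"translation":[-70,197,200],"grip":40},{"rotation":[0,0,-87.3],"translation":[-70,197,200],"grip":40},{"rotation":[0,0,-87.3],"translation":[-70,197,200],"grip":40},{"rotation":[0,0,-87.3],"translation":[-70,197,200],"grip":40},{"rotation":[0,0,-87.3],"translation":[-70,197,200],"grip":40},{"rotation":[0,0,-87.3],"translation":[-70,197,200],"grip":40},{"rotation":[0,0,-87.3],"translation":[-70,197,200],"grip":40},{"rotation":[0,0,-87.3],"translation":[-70,197,200],"grip":40}]' 60
```

```text
time: 5.95
ee_pos: [0.4901, 0.0256, 0.2124]
tcp_rot: [-178.3, 30.0, 2.1]
wrist_force: [0.2, -0.5, -2.1]
opening: 0.0474
grasp_force: 63.0
```

```bash
python3 -m jog '[{"rotation":[0,-90,0],"translation":[0,10,0],"grip":40},{"rotation":[0,-90,0],"translation":[0,10,0],"grip":40},{"rotation":[0,-90,0],"translation":[0,10,0],"grip":40},{"rotation":[0,-90,0],"translation":[0,10,0],"grip":40},{"rotation":[0,-90,0],"translation":[0,10,0],"grip":40},{"rotation":[0,-90,0],"translation":[0,10,0],"grip":40},{"rotation":[0,-90,0],"translation":[0,10,0],"grip":40},{"rotation":[0,-90,0],"translation":[0,10,0],"grip":40},{"rotation":[0,-90,0],"translation":[0,10,0],"grip":40},{"rotation":[0,-90,0],"translation":[0,10,0],"grip":40},{"rotation":[0,-90,0],"translation":[0,10,0],"grip":40},{"rotation":[0,-90,0],"translation":[0,10,0],"grip":40},{"rotation":[0,-90,0],"translation":[0,10,0],"grip":40},{"rotation":[0,-90,0],"translation":[0,10,0],"grip":40}]' 60; python3 - <<'E'
from h import *
p,W=cloud('side'); save(p,'s2'); o=readout.get_obs(); print(o['q'].round(1),o['ee_pos'],R.from_euler('xyz',o['tcp_rot'],degrees=True).as_matrix().round(3))
hsv=cv2.cvtColor(p,cv2.COLOR_RGB2HSV).astype(int)
near=(abs(W[...,0]-.5)<.12)&(abs(W[...,1]-.03)<.06)&(W[...,2]>.1)
b=near&(abs(hsv[...,0]-112)<10)&(hsv[...,1]>120); q=W[b]; print(len(q),np.percentile(q,[1,50,99],axis=0).round(4) if len(q) else '')
E
```

```text
time: 7.35
ee_pos: [0.5689, 0.0308, 0.2125]
tcp_rot: [176.9, -58.1, 4.7]
wrist_force: [0.4, 0.4, -1.9]
opening: 0.0474
grasp_force: 63.0
[  4.6 -48.5 -52.4  27.9  -3.  179.9] [0.56905216 0.03065902 0.21304044] [[ 0.525  0.036  0.85 ]
 [ 0.043 -0.999  0.016]
 [ 0.85   0.028 -0.526]]
184 [[0.5321 0.0352 0.1551]
 [0.5475 0.0516 0.1615]
 [0.5617 0.0607 0.1729]]
```

View pics/s2.png

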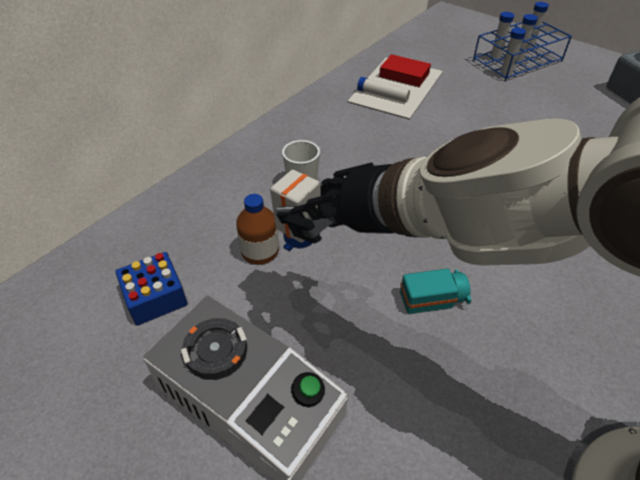

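```bash
python3 - <<'E'
from h import *
o=readout.get_obs(); A=R.from_euler('xyz',o['tcp_rot'],degrees=True)
for h in(1,3): 
    D=R.from_euler('xyz',[180,-60,h],degrees=True); print((D*A.inv()).as_rotvec(degrees=True).round(2),D.as_matrix()[:,2])
D=np.load('top0.npz');p,W=D['p'],D['W'];hsv=cv2.cvtColor(p,cv2.COLOR_RGB2HSV).astype(int)
k=(abs(W[...,0]-.66)<.08)&(abs(W[...,1]+.01)<.06)&(W[...,2]>.02);q=W[k];print('bottle',np.percentile(q,[1,99],axis=0).round(3))
E
```

```text
[ 1.66 -1.73 -1.05] [ 0.8658935   0.01511423 -0.5       ]
[ 1.69 -1.7   0.95] [ 0.86483855  0.04532427 -0.5       ]
bottle [[ 0.652 -0.036  0.024]
 [ 0.715  0.027  0.127]]
```

```bash
python3 -m jog '[{"rotation":[1.7,-1.7,0],"translation":[6,5,-40],"grip":40},{"rotation":[1.7,-1.7,0],"translation":[6,5,-80],"grip":40},{"rotation":[1.7,-1.7,0],"translation":[6,5,-120],"grip":40},{"rotation":[1.7,-1.7,0],"translation":[6,5,-140],"grip":40},{"rotation":[1.7,-1.7,0],"translation":[6,5,-140],"grip":40},{"rotation":[1.7,-1.7,0],"translation":[6,5,-140],"grip":40},{"rotation":[1.7,-1.7,0],"translation":[6,5,-140],"grip":40}]' 60; python3 - <<'E'
from h import *
p,W=cloud('side'); save(p,'s3'); o=readout.get_obs(); A=R.from_euler('xyz',o['tcp_rot'],degrees=True)
print(o['q'].round(1),o['ee_pos'],A.as_matrix()[:,1:].round(3))
print((R.from_euler('xyz',[180,-60,2],degrees=True)*A.inv()).as_rotvec(degrees=True).round(2))
hsv=cv2.cvtColor(p,cv2.COLOR_RGB2HSV).astype(int)
near=(abs(W[...,0]-.56)<.06)&(abs(W[...,1]-.03)<.06)
b=near&(abs(hsv[...,0]-112)<10)&(hsv[...,1]>120); q=W[b]; print(len(q),np.percentile(q,[1,50,99],axis=0).round(4) if len(q) else '')
k=near&(W[...,2]>.1)&(hsv[...,1]<60)&(hsv[...,2]>130); q=W[k]; print(len(q)); 
c=q.mean(0); n=np.linalg.svd(q-c)[2][2]; print('top plane',c,n)
E
```

```text
time: 8.1
ee_pos: [0.5812, 0.0293, 0.0767]
tcp_rot: [179.1, -59.7, 3.4]
wrist_force: [0.1, 1.0, -1.9]
opening: 0.047
grasp_force: 62.9
[  3.3 -40.9 -65.7   5.5  -0.8 179.9] [0.58120443 0.02930065 0.07667155] [[ 0.046  0.863]
 [-0.999  0.036]
 [ 0.008 -0.504]]
[ 0.46 -0.25 -0.62]
103 [[0.5121 0.0473 0.0196]
 [0.5637 0.053  0.025 ]
 [0.5784 0.0872 0.1044]]
601
top plane [0.56699509 0.03103526 0.11508204] [-9.61459472e-04  5.67418358e-03  9.99983439e-01]
```

```bash
python3 -m jog '[{"rotation":[0.5,-0.3,0],"translation":[15,5,0],"grip":40},{"rotation":[0.5,-0.3,0],"translation":[15,5,-8],"grip":40},{"rotation":[0.5,-0.3,0],"translation":[15,5,-12],"grip":40},{"rotation":[0.5,-0.3,0],"translation":[15,5,-14],"grip":40},{"rotation":[0.5,-0.3,0],"translation":[15,5,-15],"grip":40},{"rotation":[0.5,-0.3,0],"translation":[15,5,-15],"grip":40}]' 60; python3 - <<'E'
from h import *
o=readout.get_obs(); print(o['q'].round(1),o['ee_pos'],o['tcp_rot'],o['wrist_force'])
E
```

```text
time: 8.75
ee_pos: [0.5964, 0.0311, 0.0615]
tcp_rot: [179.6, -60.1, 3.2]
wrist_force: [-0.9, -0.7, 3.5]
opening: 0.0477
grasp_force: 63.7
[  3.1 -35.3 -65.2  -0.   -0.3 179.9] [0.59644978 0.0310979  0.06150679] [179.59637682 -60.10801558   3.2386327 ] [-0.89276405 -0.65276011  3.4515929 ]
```

```bash
python3 -m jog '[{"rotation":[0,0,0],"translation":[0,0,0],"grip":60},{"rotation":[0,0,0],"translation":[0,0,0],"grip":85},{"rotation":[0,0,0],"translation":[0,0,0],"grip":85},{"rotation":[0,0,0],"translation":[0,0,0],"grip":85},{"rotation":[0,0,0],"translation":[0,0,0],"grip":85},{"rotation":[0,0,0],"translation":[-17,-1,10],"grip":85},{"rotation":[0,0,0],"translation":[-35,-2,20],"grip":85},{"rotation":[0,0,0],"translation":[-69,-3,50],"grip":85},{"rotation":[0,0,0],"translation":[-69,-3,100],"grip":85},{"rotation":[0,0,0],"translation":[-69,-3,150],"grip":85},{"rotation":[0,0,0],"translation":[-69,-3,180],"grip":85},{"rotation":[0,0,0],"translation":[-69,-3,180],"grip":85}]'
```

```text
time: 9.95
ee_pos: [0.5698, 0.0301, 0.2463]
tcp_rot: [179.6, -58.6, 3.3]
wrist_force: [1.2, 0.1, -0.5]
opening: 0.0849
grasp_force: 0.0
```

```bash
cat > jar.py <<'E'
from h import *
def jar(c,c0,zt=.1,n=None,r=.045):
    p,W=cloud(c); 
    if n: save(p,n)
    hsv=cv2.cvtColor(p,cv2.COLOR_RGB2HSV).astype(int)
    top=(np.hypot(W[...,0]-c0[0],W[...,1]-c0[1])<r)&(abs(W[...,2]-zt)<.006)
    q=W[top]; print(c,len(q))
    if len(q)<30: return
    rc=cv2.minAreaRect((q[:,:2]*1000).astype(np.float32)); print('rect',rc,'z',np.median(q[:,2]))
    m=q.mean(0); print('normal',np.linalg.svd(q-m)[2][2].round(4))
    o=W[top&(hsv[...,1]>90)&((hsv[...,0]<22)|(hsv[...,0]>172))]
    if len(o)>10:
        x,y,a,b=cv2.fitLine((o[:,:2]*1000).astype(np.float32),cv2.DIST_HUBER,0,.01,.01).ravel(); print('stripe az',np.degrees(np.arctan2(y,x)),len(o),o.mean(0).round(4))
E
python3 - <<'E'
from jar import *
for c in('side','top'): jar(c,(.585,.032),n=c+'4')
o=readout.get_obs(); A=R.from_euler('xyz',o['tcp_rot'],degrees=True); print(o['q'].round(1),o['tcp_rot'])
for y in (180,182,184): print(y,(R.from_euler('xyz',[180,0,y],degrees=True)*A.inv()).as_rotvec(degrees=True).round(1))
E
```

```text
side 796
rect ((583.3408813476562, 31.449474334716797), (48.48641586303711, 51.300411224365234), 4.619121074676514) z 0.09966063318027046
normal [ 0.0252 -0.0199 -0.9995]
stripe az -86.01834 122 [0.5836 0.033  0.1002]
top 767
rect ((585.9983520507812, 30.575803756713867), (47.16169738769531, 48.82422637939453), 1.2844966650009155) z 0.09908962609554073
normal [-0.0018 -0.0068  1.    ]
stripe az -85.03262 103 [0.5866 0.0307 0.0995]
[  3.2 -48.5 -49.   30.9  -0.4 179.9] [179.55751985 -58.7074542    3.31096751]
180 [-86.9  -1.9 154.5]
182 [-87.7  -3.5 156.1]
184 [  87.7    5.  -156.2]
```

View pics/side4.png

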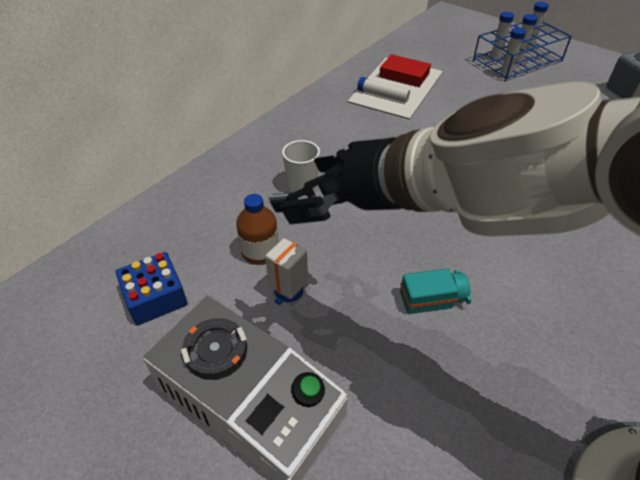

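Standing upright: the jar is at side pixel (287,272), with its stripe across the top and its base down. Now I'll turn the tool down over it.

```bash
python3 -m jog '[{"rotation":[-3.4,58.6,0],"translation":[15,1,-20],"grip":85},{"rotation":[-3.4,58.6,0],"translation":[15,1,-20],"grip":85},{"rotation":[-3.4,58.6,0],"translation":[15,1,-20],"grip":85},{"rotation":[-3.4,58.6,0],"translation":[15,1,-20],"grip":85},{"rotation":[-3.4,58.6,0],"translation":[15,1,-20],"grip":85},{"rotation":[-3.4,58.6,0],"translation":[15,1,-20],"grip":85},{"rotation":[-3.4,58.6,0],"translation":[15,1,-20],"grip":85},{"rotation":[-3.4,58.6,0],"translation":[15,1,-20],"grip":85},{"rotation":[-3.4,58.6,0],"translation":[15,1,-20],"grip":85}]' && python3 -m jog '[{"rotation":[0,0,90],"translation":[0,0,0],"grip":85},{"rotation":[0,0,90],"translation":[0,0,0],"grip":85},{"rotation":[0,0,90],"translation":[0,0,0],"grip":85},{"rotation":[0,0,90],"translation":[0,0,0],"grip":85},{"rotation":[0,0,90],"translation":[0,0,0],"grip":85},{"rotation":[0,0,90],"translation":[0,0,0],"grip":85},{"rotation":[0,0,90],"translation":[0,0,0],"grip":85},{"rotation":[0,0,90],"translation":[0,0,0],"grip":85},{"rotation":[0,0,90],"translation":[0,0,0],"grip":85},{"rotation":[0,0,90],"translation":[0,0,0],"grip":85},{"rotation":[0,0,175],"translation":[0,0,0],"grip":85},{"rotation":[0,0,175],"translation":[0,0,0],"grip":85},{"rotation":[0,0,175],"translation":[0,0,0],"grip":85},{"rotation":[0,0,175],"translation":[0,0,0],"grip":85},{"rotation":[0,0,175],"translation":[0,0,0],"grip":85},{"rotation":[0,0,175],"translation":[0,0,0],"grip":85},{"rotation":[0,0,175],"translation":[0,0,0],"grip":85},{"rotation":[0,0,175],"translation":[0,0,0],"grip":85},{"rotation":[0,0,175],"translation":[0,0,0],"grip":85},{"rotation":[0,0,175],"translation":[0,0,0],"grip":85}]'; python3 - <<'E'
from jar import *
o=readout.get_obs(); print(o['q'].round(1),o['tcp_rot'],o['ee_pos'])
jar('wrist',(.585,.031),n='w5')
E
```

```text
time: 10.95
ee_pos: [0.585, 0.0312, 0.2184]
tcp_rot: [179.5, 0.6, 3.3]
wrist_force: [0.6, 0.4, 0.5]
opening: 0.0852
grasp_force: 0.0
time: 12.95
ee_pos: [0.5829, 0.0311, 0.2241]
tcp_rot: [179.5, 0.7, 175.6]
wrist_force: [-0.1, 0.9, -0.1]
opening: 0.0848
grasp_force: 0.0
[ 2.9  8.7 13.4 93.9  0.4  7.3] [179.502184     0.71075443 175.55585383] [0.58294179 0.03105063 0.22411363]
wrist 3862
rect ((585.00390625, 30.352046966552734), (47.98978042602539, 49.061676025390625), 2.5576329231262207) z 0.10022467625438519
normal [-0.0189  0.0019  0.9998]
stripe az -86.50061 623 [0.5853 0.0305 0.1007]
```

```bash
python3 - <<'E'
from h import *
o=readout.get_obs(); print((R.from_euler('xyz',[180,0,183.5],degrees=True)*R.from_euler('xyz',o['tcp_rot'],degrees=True).inv()).as_rotvec(degrees=True).round(2))
E
```

```text
[-0.49  0.71  7.4 ]
```

```bash
python3 -m jog '[{"rotation":[-0.5,0.7,7.7],"translation":[2.3,-0.6,-40],"grip":85},{"rotation":[-0.5,0.7,7.7],"translation":[2.3,-0.6,-80],"grip":85},{"rotation":[-0.5,0.7,7.7],"translation":[2.3,-0.6,-120],"grip":85},{"rotation":[-0.5,0.7,7.7],"translation":[2.3,-0.6,-150],"grip":85},{"rotation":[-0.5,0.7,7.7],"translation":[2.3,-0.6,-168],"grip":85},{"rotation":[-0.5,0.7,7.7],"translation":[2.3,-0.6,-168],"grip":85},{"rotation":[-0.5,0.7,7.7],"translation":[2.3,-0.6,-168],"grip":85},{"rotation":[-0.5,0.7,7.7],"translation":[2.3,-0.6,-168],"grip":45},{"rotation":[-0.5,0.7,7.7],"translation":[2.3,-0.6,-168],"grip":40},{"rotation":[-0.5,0.7,7.7],"translation":[2.3,-0.6,-168],"grip":40},{"rotation":[-0.5,0.7,7.7],"translation":[2.3,-0.6,-168],"grip":40},{"rotation":[-0.5,0.7,7.7],"translation":[2.3,-0.6,-168],"grip":40},{"rotation":[-0.5,0.7,7.7],"translation":[2.3,-0.6,-168],"grip":40},{"rotation":[-0.5,0.7,7.7],"translation":[2.3,-0.6,-168],"grip":40}]' 80
```

```text
time: 14.4
ee_pos: [0.5874, 0.0305, 0.0552]
tcp_rot: [-179.9, -0.2, -177.1]
wrist_force: [0.1, -0.3, 7.4]
opening: 0.0473
grasp_force: 82.9
```

```bash
python3 -m jog '[{"rotation":[0,0,0],"translation":[0,0,50],"grip":40},{"rotation":[0,0,0],"translation":[0,0,100],"grip":40},{"rotation":[0,0,0],"translation":[0,0,150],"grip":40},{"rotation":[0,0,-29.4],"translation":[-40,100,160],"grip":40},{"rotation":[0,0,-29.4],"translation":[-40,100,160],"grip":40},{"rotation":[0,0,-29.4],"translation":[-40,100,160],"grip":40},{"rotation":[0,0,-29.4],"translation":[-40,100,160],"grip":40},{"rotation":[0,0,-29.4],"translation":[-40,100,160],"grip":40}]'; python3 - <<'E'
from fit import *
from jar import jar
o=readout.get_obs(); print(o['q'].round(1),o['tcp_rot'],o['ee_pos'],o['wrist_force'])
p,W=cloud('wrist'); save(p,'w6'); mill(p,W,(.545,.2127))
p,W=cloud('side'); save(p,'s6'); mill(p,W,(.545,.2127))
zt=o['ee_pos'][2]+.045
for c in('side','top'): jar(c,o['ee_pos'][:2],zt,r=.036)
E
```

```text
time: 15.2
ee_pos: [0.5464, 0.1311, 0.2137]
tcp_rot: [-179.9, -0.3, 153.5]
wrist_force: [0.8, -0.6, -2.1]
opening: 0.0473
grasp_force: 83.4
[13.4  6.6  9.9 93.6  0.2 39.9] [-179.93704754   -0.3324283   153.50140489] [0.54635801 0.13112894 0.21366858] [ 0.78598509 -0.59485998 -2.05313056]
collar z 0.11182441749658124 10140
deck z 0.0953332257745565
orange [[0.5079, 0.21, 0.1127], [0.5819, 0.2153, 0.1128]] [[407.0, 138.0], [456.0, 235.0]]
  mid [0.5449 0.2127 0.1128] ang -175.91090381295402
white [[0.5614, 0.2461, 0.1129], [0.5451, 0.2126, 0.108]] [[489.0, 188.0], [430.0, 187.0]]
  mid [0.5533 0.2294 0.1104] ang 63.9832810819905
outer circle (array([0.5449789 , 0.21269667, 0.04060711]), np.float64(0.0003392804660096523))
collar z 0.11135930088185653 2462
deck z 0.09515640166344114
orange [[0.5811, 0.2151, 0.1125], [0.5063, 0.2102, 0.1124]] [[192.0, 330.0], [236.0, 359.0]]
  mid [0.5437 0.2127 0.1125] ang 3.6964852911056125
white [[0.5599, 0.2464, 0.1128]] [[185.0, 355.0]]
outer circle (array([0.54355083, 0.21341901, 0.0406924 ]), np.float64(0.0004496156003586491))
side 1281
rect ((537.199951171875, 130.52134704589844), (50.99412536621094, 62.00733947753906), 20.730329513549805) z 0.25827710935602427
normal [-0.0408  0.0131  0.9991]
stripe az 64.80931 204 [0.5427 0.1288 0.2587]
top 66
rect ((536.7376708984375, 108.52275848388672), (21.957082748413086, 48.4935417175293), 74.96039581298828) z 0.2566497186121711
normal [-0.069  -0.1741 -0.9823]
```

View pics/w6.png

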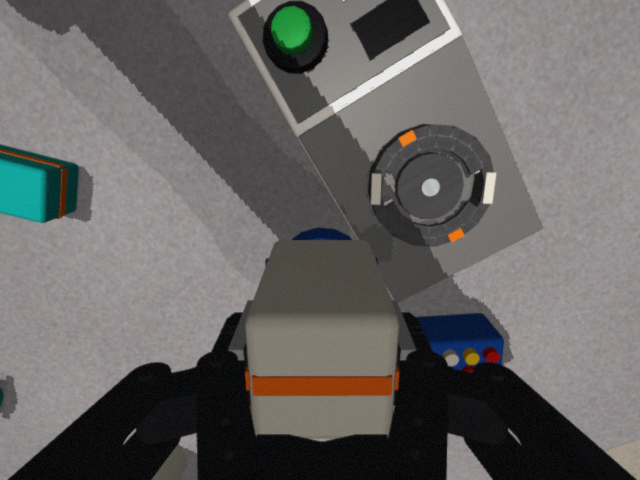

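View pics/s6.png

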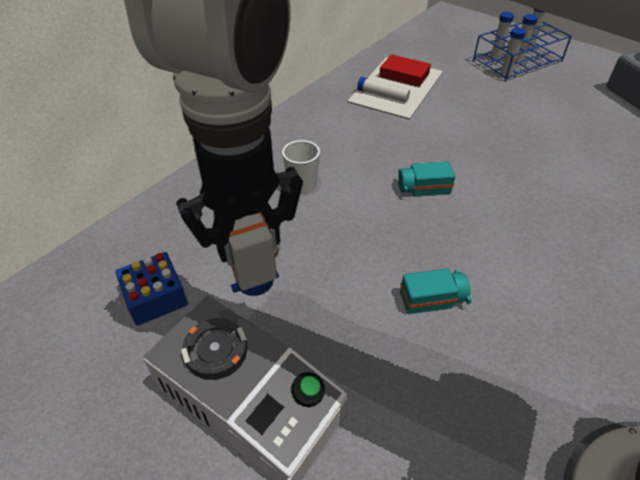

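```bash
cat > rel.py <<'E'
from h import *
def rel():
    o=readout.get_obs(); A=R.from_euler('xyz',o['tcp_rot'],degrees=True).as_matrix()
    p,W=cloud('wrist'); L=(W-o['ee_pos'])@A
    hsv=cv2.cvtColor(p,cv2.COLOR_RGB2HSV).astype(int)
    n=(abs(L[...,1])<.03)&(abs(L[...,0])<.05)
    s=n&(hsv[...,1]>90)&((hsv[...,0]<22)|(hsv[...,0]>172))&(L[...,2]<-.03)
    S=L[s]; a=np.polyfit(S[:,1],S[:,0],1); print('stripe n',len(S),'tool x at y=0',a[1],'slope deg',np.degrees(np.arctan(a[0])),'z',np.median(S[:,2]),'y range',np.percentile(S[:,1],[2,98]))
    f=n&(hsv[...,1]<60)&(abs(L[...,1])<.018)&(L[...,2]>-.035)&(L[...,2]<.02)
    F=L[f]; m=np.median(F,0)
    F=F[abs(F[:,0]-m[0])<.008]; c=F.mean(0); v=np.linalg.svd(F-c)[2][2]; print('front face',len(F),c,v)
    t=n&(hsv[...,1]<60)&(abs(L[...,1])<.02)&(abs(L[...,2]-np.median(S[:,2]))<.004); q=L[t]; c=q.mean(0); print('top',len(q),np.percentile(q,[1,99],axis=0),np.linalg.svd(q-c)[2][2])
rel() if __name__=='__main__' else 0
E
python3 rel.py
```

```text
stripe n 3332 tool x at y=0 0.003215194982551968 slope deg -0.03951151027549222 z -0.045786012466768965 y range [-0.02439511  0.02455497]
front face 5325 [ 2.58251940e-02  2.20653890e-05 -1.24274361e-02] [-9.99994252e-01  4.48301556e-04 -3.36074238e-03]
top 12945 [[-0.01866558 -0.0196144  -0.04638984]
 [ 0.02583985  0.01960274 -0.04208785]] [ 0.02105198  0.00218685 -0.99977599]
```

```bash
python3 -m jog '[{"rotation":[0,0,0.5],"translation":[0.6,45,0],"grip":40},{"rotation":[0,0,0.5],"translation":[0.6,80.6,-15],"grip":40},{"rotation":[0,0,0.5],"translation":[0.6,80.6,-30],"grip":40},{"rotation":[0,0,0.5],"translation":[0.6,80.6,-38],"grip":40},{"rotation":[0,0,0.5],"translation":[0.6,80.6,-38],"grip":40},{"rotation":[0,0,0.5],"translation":[0.6,80.6,-38],"grip":40},{"rotation":[0,0,0.5],"translation":[0.6,80.6,-38],"grip":40}]'; python3 - <<'E'
from h import *
for i in range(3):
    p,_=imaging.camera('side'); o=readout.get_obs(); print(o['tcp_rot'].round(2),o['ee_pos'].round(4),o['wrist_force'].round(2))
save(p,'s7')
E
```

```text
time: 16.15
ee_pos: [0.5476, 0.2105, 0.1766]
tcp_rot: [-180.0, -0.3, 154.0]
wrist_force: [-0.4, -0.6, -2.8]
opening: 0.0473
grasp_force: 84.0
[-180.     -0.28  153.96] [0.5476 0.2106 0.1766] [ 0.22 -0.02 -1.61]
[-179.99   -0.28  153.97] [0.5475 0.2107 0.1765] [-0.6   1.06 -2.05]
[-179.99   -0.29  153.97] [0.5475 0.2108 0.1763] [-0.24 -0.14 -1.53]
```

```bash
python3 -m jog '[{"rotation":[-0.13,-0.26,0],"translation":[-0.5,0.9,0],"grip":40},{"rotation":[-0.13,-0.26,0],"translation":[-0.5,0.9,-4],"grip":40},{"rotation":[-0.13,-0.26,0],"translation":[-0.5,0.9,-8],"grip":40},{"rotation":[-0.13,-0.26,0],"translation":[-0.5,0.9,-10],"grip":40},{"rotation":[-0.13,-0.26,0],"translation":[-0.5,0.9,-12],"grip":40},{"rotation":[-0.13,-0.26,0],"translation":[-0.5,0.9,-14],"grip":40},{"rotation":[-0.13,-0.26,0],"translation":[-0.5,0.9,-14],"grip":40}]'
```

```text
time: 17.0
ee_pos: [0.5466, 0.212, 0.1617]
tcp_rot: [-179.9, -0.0, 154.0]
wrist_force: [-0.8, -0.9, 1.1]
opening: 0.0473
grasp_force: 84.1
```

```bash
python3 -m jog '[{"rotation":[0,0,0],"translation":[0,0,-3],"grip":40},{"rotation":[0,0,0],"translation":[0,0,-6],"grip":40},{"rotation":[0,0,0],"translation":[0,0,-8],"grip":40},{"rotation":[0,0,0],"translation":[0,0,-9],"grip":40},{"rotation":[0,0,0],"translation":[0,0,-9],"grip":40},{"rotation":[0,0,0],"translation":[0,0,-9],"grip":40}]'
```

```text
time: 17.6
ee_pos: [0.5467, 0.212, 0.1533]
tcp_rot: [-180.0, -0.0, 154.0]
wrist_force: [-2.6, -0.8, 7.1]
opening: 0.047
grasp_force: 84.5
```

```bash
python3 -m jog '[{"rotation":[0,0,-8],"translation":[-0.2,-0.3,-1],"grip":40},{"rotation":[0,0,-16],"translation":[-0.4,-0.5,-1],"grip":40},{"rotation":[0,0,-24],"translation":[-0.6,-0.7,-1],"grip":40},{"rotation":[0,0,-32],"translation":[-0.8,-0.9,-1],"grip":40},{"rotation":[0,0,-40],"translation":[-1.1,-1,-1],"grip":40},{"rotation":[0,0,-48],"translation":[-1.4,-1.1,-1],"grip":40},{"rotation":[0,0,-54],"translation":[-1.6,-1.2,-1],"grip":40},{"rotation":[0,0,-59],"translation":[-1.8,-1.2,-1],"grip":40},{"rotation":[0,0,-60],"translation":[-1.8,-1.2,-1],"grip":40},{"rotation":[0,0,-60],"translation":[-1.8,-1.2,-1],"grip":40}]'; python3 -c "
from h import *
o=readout.get_obs();print(o['torque'],o['q'].round(1))"
```

```text
time: 18.6
ee_pos: [0.5456, 0.2112, 0.1527]
tcp_rot: [179.9, -0.1, 94.0]
wrist_force: [-0.1, -0.7, 6.8]
opening: 0.0472
grasp_force: 84.9
[ 0.13305083 -0.07665076  0.02692207] [2.110e+01 8.800e+00 5.600e+00 8.670e+01 1.000e-01 1.072e+02]
```

```bash
python3 -m jog '[{"rotation":[0,0,-1.5],"translation":[0,0,0],"grip":40},{"rotation":[0,0,-3],"translation":[0,0,0],"grip":40},{"rotation":[0,0,-3],"translation":[0,0,0],"grip":40},{"rotation":[0,0,-3],"translation":[0,0,0],"grip":40}]'; python3 -c "
from h import *
o=readout.get_obs();print(o['torque'],o['q'].round(1))"
```

```text
time: 19.0
ee_pos: [0.5456, 0.2115, 0.1527]
tcp_rot: [179.9, -0.1, 91.1]
wrist_force: [-0.4, 1.6, 7.1]
opening: 0.0474
grasp_force: 84.9
[ 0.26605592 -0.07811221  0.94596187] [2.110e+01 8.800e+00 5.600e+00 8.660e+01 1.000e-01 1.101e+02]
```

```bash
python3 -m jog '[{"rotation":[0,0,0],"translation":[0,0,1.5],"grip":40},{"rotation":[0,0,0],"translation":[0,0,1.5],"grip":55},{"rotation":[0,0,0],"translation":[0,0,1.5],"grip":85},{"rotation":[0,0,0],"translation":[0,0,1.5],"grip":85},{"rotation":[0,0,0],"translation":[0,0,1.5],"grip":85},{"rotation":[0,0,0],"translation":[0,0,1.5],"grip":85},{"rotation":[0,0,0],"translation":[0,0,30],"grip":85},{"rotation":[0,0,0],"translation":[0,0,70],"grip":85},{"rotation":[0,0,0],"translation":[0,0,110],"grip":85},{"rotation":[0,0,0],"translation":[-60,0,125],"grip":85},{"rotation":[0,0,0],"translation":[-110,-40,125],"grip":30},{"rotation":[0,0,0],"translation":[-140,-40,120],"grip":0},{"rotation":[0,0,0],"translation":[-140,-40,120],"grip":0},{"rotation":[0,0,0],"translation":[-140,-40,120],"grip":0},{"rotation":[0,0,0],"translation":[-140,-40,120],"grip":0}]'; python3 - <<'E'
from jar import *
o=readout.get_obs(); print(o['q'].round(1),o['tcp_rot'],o['ee_pos'])
for c in('side','top','wrist'): jar(c,(.545,.2127),.201,n=c+'8')
for c in('side','top','wrist'):
    p,W=cloud(c); hsv=cv2.cvtColor(p,cv2.COLOR_RGB2HSV).astype(int)
    g=(hsv[...,1]>120)&(abs(hsv[...,0]-65)<12)&(W[...,2]>.09)&(W[...,2]<.115)&(np.hypot(W[...,0]-.418,W[...,1]-.173)<.03)
    if g.sum()>20: print(c,g.sum(),(np.percentile(W[g],[1,99],axis=0)).round(4).tolist(),W[g].mean(0))
E
```

```text
time: 20.5
ee_pos: [0.4056, 0.1711, 0.2718]
tcp_rot: [-180.0, -0.1, 91.0]
wrist_force: [0.7, 0.2, 0.5]
opening: 0.0116
grasp_force: 0.0
[ 2.280e+01 -8.800e+00  1.200e+00  1.000e+02  1.000e-01  1.118e+02] [-1.79985294e+02 -6.23136453e-02  9.09991754e+01] [0.40557407 0.17105147 0.2718181 ]
side 1499
rect ((542.6917114257812, 213.62388610839844), (48.65541458129883, 47.79661178588867), 2.3145222663879395) z 0.20099696844602766
normal [-0.0222  0.0197  0.9996]
stripe az 2.2037373 234 [0.5409 0.2127 0.2014]
top 1007
rect ((545.3884887695312, 212.16273498535156), (47.333534240722656, 48.181060791015625), 1.5300254821777344) z 0.20010727602969247
normal [-0.0015 -0.0074  1.    ]
stripe az 3.2928836 159 [0.545  0.2122 0.2006]
wrist 6960
rect ((544.7870483398438, 212.91748046875), (51.107643127441406, 48.06857681274414), 2.6674587726593018) z 0.20127890147647295
normal [-0.0266  0.0115  0.9996]
stripe az 2.7692935 1092 [0.543  0.2128 0.2016]
side 398 [[0.4055, 0.1582, 0.0907], [0.4313, 0.187, 0.1053]] [0.41687956 0.1755402  0.10009672]
top 201 [[0.4077, 0.1612, 0.0903], [0.4327, 0.1851, 0.1046]] [0.42092061 0.17243675 0.09946692]
wrist 769 [[0.407, 0.1588, 0.0913], [0.4328, 0.1873, 0.1047]] [0.41957898 0.17510369 0.10058163]
```

View pics/side8.png

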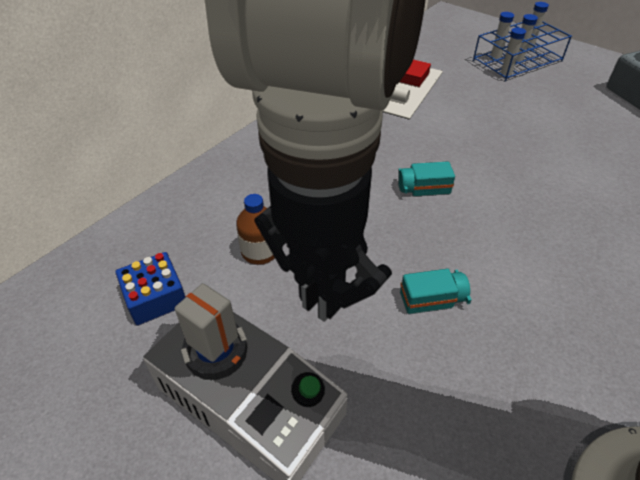

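```bash
python3 -m jog '[{"rotation":[0,0,0],"translation":[14,2.5,-50],"grip":0},{"rotation":[0,0,0],"translation":[14,2.5,-100],"grip":0},{"rotation":[0,0,0],"translation":[14,2.5,-140],"grip":0},{"rotation":[0,0,0],"translation":[14,2.5,-160],"grip":0},{"rotation":[0,0,0],"translation":[14,2.5,-166],"grip":0},{"rotation":[0,0,0],"translation":[14,2.5,-170],"grip":0},{"rotation":[0,0,0],"translation":[14,2.5,-172],"grip":0},{"rotation":[0,0,0],"translation":[14,2.5,-174],"grip":0},{"rotation":[0,0,0],"translation":[14,2.5,-174],"grip":0}]'
```

```text
time: 21.7
ee_pos: [0.4196, 0.1735, 0.0987]
tcp_rot: [179.9, -0.1, 91.0]
wrist_force: [-0.5, -1.7, 3.4]
opening: -0.0
grasp_force: 1.9
```

Contact at 3.4 N. I'll press further, then retreat.

```bash
python3 -m jog '[{"rotation":[0,0,0],"translation":[0,0,-2],"grip":0},{"rotation":[0,0,0],"translation":[0,0,-4],"grip":0},{"rotation":[0,0,0],"translation":[0,0,-5],"grip":0},{"rotation":[0,0,0],"translation":[0,0,-5],"grip":0},{"rotation":[0,0,0],"translation":[0,0,-5],"grip":0}]'; python3 - <<'E'
from h import *
o=readout.get_obs(); print(o['ee_pos'],o['wrist_force'])
E
```

```text
time: 22.2
ee_pos: [0.4203, 0.1736, 0.0962]
tcp_rot: [179.8, -0.1, 91.0]
wrist_force: [-5.5, -4.4, 25.6]
opening: 0.0005
grasp_force: 13.2
[0.42034026 0.17363548 0.09620906] [-5.53952324 -4.41151771 25.59127583]
```

```bash
python3 - <<'E'
from h import *
n=np.array([-np.sin(np.radians(15)),0,np.cos(np.radians(15))])
n=R.from_euler('z',4,degrees=True).apply(n)
for c in('side','wrist','top'):
    for nm,(p,W) in (('now',cloud(c)),('ref',(cv2.cvtColor(cv2.imread('pics/side8.png'),cv2.COLOR_BGR2RGB),None))):
        if W is None: continue
        hsv=cv2.cvtColor(p,cv2.COLOR_RGB2HSV).astype(int)
        g=(hsv[...,1]>120)&(abs(hsv[...,0]-65)<12)&(np.hypot(W[...,0]-.418,W[...,1]-.173)<.03)
        d=(W[g]-[.4195,.1735,.1006])@n; print(c,g.sum(),np.percentile(d,[5,50,95]).round(4) if g.any() else '')
D=np.load('side0.npz');W=D['W'];hsv=cv2.cvtColor(D['p'],cv2.COLOR_RGB2HSV).astype(int);g=(hsv[...,1]>120)&(abs(hsv[...,0]-65)<12)&(np.hypot(W[...,0]-.418,W[...,1]-.173)<.03);print('before',np.percentile((W[g]-[.4195,.1735,.1006])@n,[5,50,95]).round(4))
E
```

```text
side 99 [-0.0093 -0.0055 -0.0031]
wrist 917 [-0.0089 -0.0053  0.0773]
top 28 [-0.01   -0.0079 -0.0052]
before [-0.0073  0.0012  0.0031]
```

The visible green face sank about 6 mm, so the button is fully pressed. Retreating.

```bash
python3 -m jog '[{"rotation":[0,0,0],"translation":[0,0,20],"grip":0},{"rotation":[0,0,0],"translation":[0,0,60],"grip":0},{"rotation":[0,0,0],"translation":[0,0,110],"grip":0},{"rotation":[0,0,0],"translation":[-20,-60,150],"grip":0},{"rotation":[0,0,0],"translation":[-40,-100,160],"grip":0},{"rotation":[0,0,0],"translation":[-60,-140,160],"grip":0},{"rotation":[0,0,0],"translation":[-60,-140,160],"grip":0},{"rotation":[0,0,0],"translation":[-60,-140,160],"grip":0}]'; python3 - <<'E'
from jar import *
jar('side',(.545,.2127),.201,n='side9'); jar('top',(.545,.2127),.201,n='top9')
E
```

```text
time: 23.15
ee_pos: [0.3586, 0.0321, 0.2535]
tcp_rot: [179.9, -0.1, 90.8]
wrist_force: [0.5, -0.6, 0.3]
opening: -0.0
grasp_force: 0.0
side 1508
rect ((542.8668212890625, 213.78028869628906), (49.62236022949219, 47.3847770690918), 2.4023096561431885) z 0.20093085253727214
normal [-0.0303  0.0192  0.9994]
stripe az 2.3041933 224 [0.5411 0.2127 0.2015]
top 1000
rect ((545.3780517578125, 212.11378479003906), (47.07679748535156, 48.813594818115234), 1.0000392198562622) z 0.19998102384077876
normal [ 0.0018 -0.0099  0.9999]
stripe az 3.4388378 152 [0.546  0.2122 0.2005]
```

View pics/side9.png

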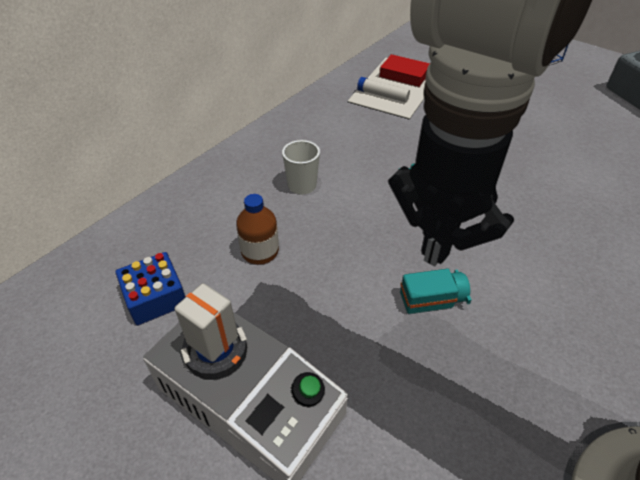

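The jar sits locked in the collar at (208,325), with its stripe along the orange marks. The button at (310,386) has been released, and the bottle, beaker and rack look unmoved.

```bash
python3 -c "
from workcell import bot
print(bot.job_done())"
```

```text
the job is handed in; nothing more can be done
None
```

I stood the jar upright on the bench, set and locked it in the mill, and pressed the green start button fully; the job was handed in at about 23 s, and in the last pictures the bottle, beaker and tube rack look unmoved.

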